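# Turn over and close a sliding-lid soap box

## Task

The wooden lid of the white soap box is lying upside down on the blue soap dish, plain face up. Turn it over so that its green leaf-printed face is up, and slide it into the grooves of the box until it is fully home against the far end. The wooden rack is there to stand the lid in if you need to change your grip; leave the soap bar, cream jar and nail brush where they are.

Things in the scene. Friction and masses are not known exactly. Their poses are not given: they have to be found in the camera images.
- lid: The loose flat lid, a slab 150 x 60 x 8 mm, 65 to 110 g. One face is plain pale wood, the other dark green with three pale leaves. Origin at the middle of the slab; x along its length, y along its width, z out of the PLAIN face (up at the start, down at the end). Either end may go in first. It starts lying on the dish, its middle 32 mm above the worktop.
- dish: Fixed blue ceramic soap dish, a plain block 110 x 50 mm on top (its foot is narrower), 28 mm high, on which the lid lies roughly lengthwise, so that the lid overhangs it all round. Origin at the middle of its underside, x along its length.
- rack: Fixed brown wooden U-shaped channel, open at the top and both ends: base 60 x 110 mm, 6 mm thick; two walls 110 mm long (along y), 8 mm thick, 22 mm apart, tops 50 mm above the worktop. The lid can stand on end in it and may lean up to 18 degrees to either side. Origin at the middle of its underside; x across the channel, y along it, z up.
- slot_floor (a point): Middle of the floor of the rack's channel, 6 mm above the worktop; axes as the rack's.
- box: Fixed white box 150 x 76 mm, 65 mm high, small soaps inside. Origin mid-underside; the lid slides in along its +x. Along each long side a ledge (top at 48 mm height) carries the lid, a side wall guides it (63 mm between them) and a pale wooden lip overhangs it (underside at 59 mm; 50 mm open between the lips). The stop is the far wall's inner face, at x = +69 mm.
- mouth (a point): Middle of the open mouth, in the plane of the box's front face (box x = -75 mm), 52 mm above the worktop, mid-height of a lid on the ledges; axes as the box's. Here the front wall is only 46 mm high, the side walls flare outwards over the first 15 mm, and the lips slope upwards towards their ends, from 20 mm to 4 mm inside the mouth.
- lid_home (a point): Where the middle of the lid is when it rests on the ledges fully home against the stop: 6 mm from the box's middle towards the mouth, 52 mm above the worktop. The lid then still stands 6 mm out of the mouth. Axes as the box's.
- soap: Loose pink soap bar, 75 x 50 x 24 mm, a bystander to leave alone; origin at the middle of its underside.
- cream: Loose white cream jar with a metal cap, 54 mm across, 42 mm high, a bystander to leave alone; origin at the middle of its underside.
- nailbrush: Loose nail brush, 90 x 36 x 28 mm, a bystander to leave alone; origin at the middle of its underside.

How it is judged (in metres and radians):
On the way, in this order (a step that is already met when the one before it is completed fails the run):
1. the lid is turned over: its green printed face is up, within 30 degrees of level (angle between lid's own z axis and vertical above 2.62 rad), for 0.2 s.
2. the lid, printed face up, is slid fully home in the grooves of the box (x of lid in the frame of lid_home between -0.005 and 0.004 m and y of lid in the frame of lid_home between -0.004 and 0.004 m and z of lid in the frame of lid_home between -0.005 and 0.005 m and angle between lid's own z axis and vertical above 3.05 rad and angle between the x axis of lid and the x axis of box, either way round below 0.06 rad), for 0.2 s.
At the end, for the whole second after the job is handed in: The lid is at rest in the grooves of the box with its green printed face up (within 5 degrees), fully home: its middle within 5 mm of the home point lengthwise, 4 mm sideways and 5 mm in height, and its length within 0.06 rad of the box's (all of step 2 and linear speed of lid below 0.02 m/s); the robot touches nothing.
It fails at once if the soap bar, the cream jar or the nail brush is moved more than 40 mm (distance of any of soap, cream, nailbrush from where it was at the start of the episode above 0.04 m).
It also fails if it takes over 72 s, if anything falls off the work surface, if the arm or the gripper's body presses on something with over 40 N, if the wrist force passes 120 N, or if a joint passes its speed limit or range.

## Robot

A 7-joint arm with a two-finger parallel gripper is mounted at the origin on the work surface. World frame = base frame: x ahead of the robot, y to its left, z up, the work surface at z = 0. Lengths are in mm, angles in degrees, forces in N, time in s.
With the tool pointing down it reaches from about 425 to 875 mm from the base axis. Payload 9.9 kg.
Tool frame: the origin (TCP) lies midway between the tips of the shut fingers; the grasp point (between the pads) lies 19 mm behind it (env.hold_point_z is the distance from the TCP to the grasp point, in mm); z points along the fingers, y is the line along which they close (so a half turn about z gives the same grasp; the last joint's range is limited). The gripper opens to 85 mm and grips with 20 to 120 N. Pads are 22 mm wide; open, the fingers measure 114 mm over their backs; the gripper's body (76 mm by 85 mm) begins 54 mm behind the grasp point. The pads swing forward as they close: fully open they stand 13 mm farther back than shut.
Start: joints at [-81.807, 32.985, 1.427, 82.34, -0.859, 64.687, -3.237], TCP at [151.773, 657.719, 231.289] pointing down, gripper open.
Joint ranges: [-157.87, 157.87], [-19.46, 123.44], [-87.15, 90], [11.01, 140.99], [-62.26, 242.26], [9.8, 113.94], [-161.44, 161.44]. Speed limits (degrees/s): [127.2, 127.2, 172.46, 172.46, 180, 180, 180].

## Interface

Orientations are given as [roll, pitch, yaw] about the fixed x, y, z axes, in that order (R = Rz(yaw) Ry(pitch) Rx(roll)).
In Python, from rig import env gives the robot as it stands.
- The arm moves only by the tool step_arm, never from a script. Its argument "increments" is one flat list of numbers, 5 for each row, row after row: the opening, from -1 (shut) to 1 (fully open), then the shift along the world's x, y, z scaled (see below), then the turn about the world's z scaled (see below). A call has 1 to 20 rows; each row shifts and turns the commanded pose from where the row before left it; what a row does not reach is not made up. The controller multiplies each number of a shift by 0.25 m and each number of a turn by 45 degrees. A row lasts 1/10 s, in which the tool goes at most 50 mm and 8.59 degrees, less where a joint would pass 70% of its speed; a pose out of reach is approached as far as the arm can. A call with a number of a shift or a turn outside -1 to 1 is refused whole. A call with a gripper value outside its range is refused whole. The fingers move at their own pace and stop on an object; the grip force is fixed at half the most. Time passes only in rows, so rows that do not move let the fingers close. It gives the time, the measured TCP pose, the force, the opening and the grip force at its end, in the units of the state.
- env.state(): the state, without advancing time (a new reading comes with each control period).
- env.read_camera(name): name is "scene" or "top"; returns a dict with "img" (384x512x3 uint8, blue, green, red), "depth" (384x512 float32, mm along the optical axis (not along the pixel's ray), 0 where there is no reading), "K" (3x3 intrinsics, pixels), "k1" (the pictures are not rectified: a ray, as slopes to the right and down, at radius r is drawn at 1 + k1 r^2 times it, then the intrinsics apply), "T" (4x4, takes a point from camera to world coordinates). Camera axes: x right, y up, looking along -z (the intrinsics and any distortion apply to the point x, -y, -z); pixel columns grow to the right and rows downward; lengths in mm; the calibration is good to about 2 mm. A picture is of the moment at which its call begins.
- env.job_done(): hands the job in; it is judged then, once.
The state is a dict: "clock": time; "joint_pos": joint angles; "joint_vel": joint speeds; "effort": joint torques, N m; "eef_pos": TCP position; "orientation": TCP orientation; "contact_force": force on the tool from outside, world axes, zero at the start; "torque": the same for the moment, N m; "grip_width": finger opening in mm; "gripper_force": force on a finger pad.
Only numpy, scipy, OpenCV 4.12 (cv2) and the standard library are available. Lean on these libraries where they do the work, as an engineer would, in place of code of your own. Each camera call takes 0.05 s, during which the arm holds its last target. There are 200 camera calls.

## Working session

There is one attempt and no reset: what is moved stays moved. The work goes in short steps, Python scripts to look and compute and a tool call to move; the robot and the scene stay as the last step left them, time stands still between calls to the robot, and variables do not carry over. Pictures are saved under pics/ and viewed, at most 10 in all, crops included, and the job is handed in when it is done.

Besides the shell and the picture viewer there is one more tool, called after "Call:" by a JSON object that holds its "name" and its "arguments". step_arm: Moves the arm, as the interface text tells. Shifts and turns lie within -1 to 1; 1 stands for 0.25 m of shift or 45 degrees of turn. Its arguments: {"type":"object","properties":{"increments":{"type":"array","items":{"type":"number"}}},"required":["increments"]}

```bash
mkdir -p pics; cat > h.py <<'E'
import numpy as np, cv2
from rig import env
def cam(n):
    return env.read_camera(n)
def rays(c,px):
    K=np.array(c["K"]); px=np.atleast_2d(px).astype(float)
    d=np.array([c["k1"],0,0,0],float)
    s=cv2.undistortPoints(px.reshape(-1,1,2),K,d).reshape(-1,2)
    return np.c_[s[:,0],-s[:,1],-np.ones(len(s))]
def onplane(c,px,z):
    r=rays(c,px); T=np.array(c["T"]); w=r@T[:3,:3].T; o=T[:3,3]
    return o+w*((z-o[2])/w[:,2])[:,None]
def cloud(c):
    h,w=c["depth"].shape; v,u=np.mgrid[:h,:w]
    r=rays(c,np.c_[u.ravel(),v.ravel()])*c["depth"].ravel()[:,None]
    T=np.array(c["T"]); P=r@T[:3,:3].T+T[:3,3]
    P[c["depth"].ravel()==0]=np.nan
    return P.reshape(h,w,3)
E
python3 - <<'E'
from h import *
for n in("top","scene"):
    c=cam(n); cv2.imwrite(f"pics/{n}0.png",c["img"]); np.savez(f"{n}0.npz",**{k:np.array(v) for k,v in c.items()})
    print(n,np.array(c["T"])[:3].round(2).tolist(),c["k1"])
s=env.state(); print(s["eef_pos"],s["orientation"],s["grip_width"],env.hold_point_z)
E
```

```text
top [[-0.01, 1.0, -0.08, 499.98], [-1.0, -0.0, 0.03, 26.52], [0.03, 0.08, 1.0, 1037.72]] 0.027874019029486764
scene [[-0.41, -0.6, 0.69, 1269.02], [0.91, -0.28, 0.3, 297.51], [0.02, 0.75, 0.66, 716.51]] -0.0626491193138886
[151.67961474 657.33514347 230.53402132] [-1.79914829e+02  5.00785699e-03  1.67008605e+02] 85.0931090121454 18.700000000000003
```

View pics/top0.png

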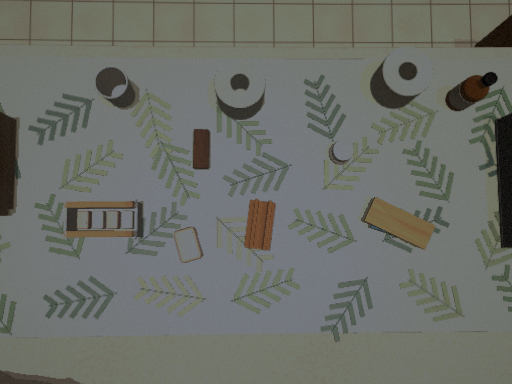

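View pics/scene0.png

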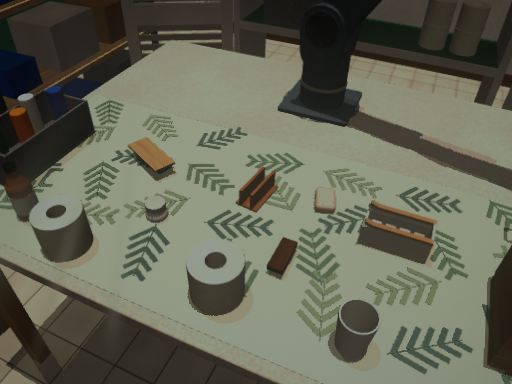

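```bash
python3 - <<'E'
from h import *
c={k:v for k,v in np.load("top0.npz").items()}; c["k1"]=float(c["k1"])
P=cloud(c); Z=P[...,2]
def rect(n,u0,u1,v0,v1,z0,z1):
    m=np.zeros(Z.shape,np.uint8); m[v0:v1,u0:u1]=((Z>z0)&(Z<z1))[v0:v1,u0:u1]
    q=P[m>0][:,:2].astype(np.float32); r=cv2.minAreaRect(q); print(n,len(q),np.round(r[0],1),np.round(r[1],1),round(r[2],1),"z",np.median(Z[m>0]).round(1))
rect("lid",355,445,190,260,30,45)
rect("rackwalls",235,285,190,260,44,56)
rect("rack",235,285,190,260,4,56)
rect("box lips",55,150,190,250,60,75)
rect("soap",165,210,215,270,15,35)
rect("cream",320,360,130,170,30,50)
rect("brush",185,220,120,175,18,40)
np.set_printoptions(linewidth=250)
print(Z[198:242:2,62:142:3].round(0).astype(int)) 
hsv=cv2.cvtColor(c["img"],cv2.COLOR_BGR2HSV)
print(P[220,[62,68,100,134,138],:2].round(0))
big=cv2.resize(c["img"][190:260,50:290],None,fx=3.2,fy=3.2,interpolation=cv2.INTER_CUBIC)
big2=cv2.resize(c["img"][185:260,350:450],None,fx=3.2,fy=3.2,interpolation=cv2.INTER_CUBIC)
H=np.zeros((big.shape[0]+big2.shape[0],big.shape[1],3),np.uint8);H[:big.shape[0]]=big;H[big.shape[0]:,:big2.shape[1]]=big2
cv2.imwrite("pics/crop.png",cv2.convertScaleAbs(H,alpha=1.8))
E
```

```text
lid 1805 [ 526.1 -320.9] [151.4  64.1] 64.3 z 36.2
rackwalls 366 [526.   -8.2] [ 38.1 108.8] 82.2 z 50.1
rack 1269 [527.3  -7.9] [113.2 158.7] 89.5 z 7.4
box lips 937 [540.3 336.4] [151.2  79.6] 89.9 z 65.1
soap 717 [483.1 154.8] [74.2 49.7] 15.8 z 23.1
cream 371 [ 692.9 -195.8] [46.3 46.9] 44.0 z 42.1
brush 639 [700.3 124.7] [36.  90.8] 89.3 z 27.8
[[                   0                    1                    0                   -1                    1                    1                   -6                   -1                    0                    4                    4
                     1                    0                    0                   -1                   -2                   -1                   -3                    1                   -3                    0                   -2
                     2                   -1                    0                    1                   -2]
 [                   4                    3                    5                    1                    2                    0                    2                   -2     
[... 11307 characters left out ...]
[                   5                    0                    1                    3                    2                    2                    2                    4                    3                    0                   -1
                    -1                    0                    2                    0                   -1                    0                   -1                    2                    1                   -2                    0
  -9223372036854775808                   -1                    2                   -1                    0]]
[[540. 440.]
 [538. 406.]
 [538. 345.]
 [537. 268.]
 [537. 261.]]<stdin>:15: RuntimeWarning: invalid value encountered in cast
```

View pics/crop.png

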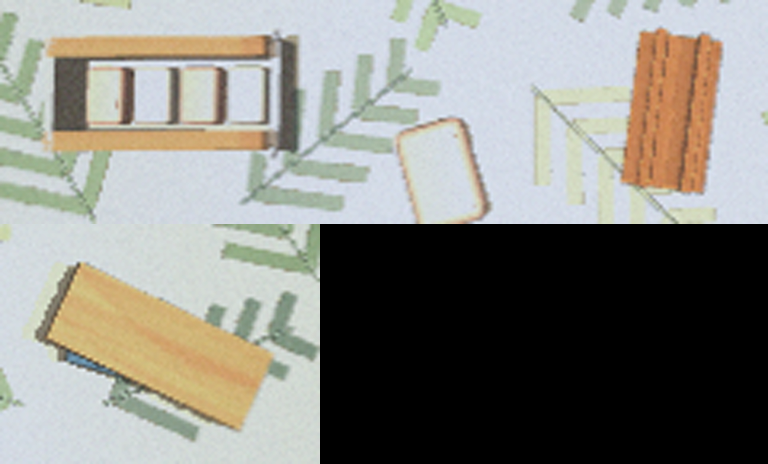

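Call:
{"name": "step_arm", "arguments": {"increments": [1, 0.138, -0.14, 0, -0.1755, 1, 0.138, -0.14, 0, -0.1755, 1, 0.138, -0.14, 0, -0.1755, 1, 0.138, -0.14, 0, -0.1755, 1, 0.138, -0.14, 0, -0.1755, 1, 0.138, -0.14, 0, -0.1755, 1, 0.138, -0.14, 0, -0.1755, 1, 0.138, -0.14, 0, -0.1755, 1, 0.138, -0.14, 0, -0.1755, 1, 0.138, -0.14, 0, -0.1755, 1, 0.138, -0.14, 0, -0.1755, 1, 0.138, -0.14, 0, -0.1755, 1, 0.138, -0.14, 0, -0.1755, 1, -0.0225, -0.181, -0.054, 0, 1, -0.0225, -0.181, -0.054, 0, 1, -0.0225, -0.181, -0.054, 0, 1, -0.0225, -0.181, -0.054, 0, 1, -0.0225, -0.181, -0.054, 0]}}

```text
clock: 1.9
eef_pos: [571.5, -25.0, 163.1]
orientation: [-180.0, 0.0, 64.4]
contact_force: [1.6, -0.8, 0.8]
grip_width: 85.8
gripper_force: 0.0
```

```bash
python3 - <<'E'
from h import *
c={k:v for k,v in np.load("top0.npz").items()}; c["k1"]=float(c["k1"])
hsv=cv2.cvtColor(c["img"],cv2.COLOR_BGR2HSV)
print("lid hsv",hsv[223,400],hsv[215,390],"rack",hsv[225,253],"lip",hsv[205,100],hsv[234,100],"cloth",hsv[270,300])
def comp(m,u0,u1,v0,v1,z,n,all=False):
    k=np.zeros_like(m); k[v0:v1,u0:u1]=m[v0:v1,u0:u1]
    cs,_=cv2.findContours(k,cv2.RETR_EXTERNAL,cv2.CHAIN_APPROX_NONE)
    for q in sorted(cs,key=cv2.contourArea)[::-1][:2 if all else 1]:
        w=onplane(c,q.reshape(-1,2),z)[:,:2].astype(np.float32); r=cv2.minAreaRect(w); print(n,np.round(r[0],1),np.round(r[1],1),round(r[2],1), w.min(0),w.max(0))
wood=((hsv[...,0]<28)&(hsv[...,1]>80)&(hsv[...,2]>55)).astype(np.uint8)
comp(wood,355,445,190,260,36,"lid"); comp(wood,235,285,190,260,50,"rack"); comp(wood,55,150,190,250,65,"lips",True)
E
```

```text
lid hsv [ 17 113 115] [ 18 121 116] rack [ 12 146 112] lip [ 18 112 116] [ 18 109 115] cloth [112  22 130]
lid [ 528.1 -320.4] [150.2  60.1] 63.9 [ 471.11    -399.13092] [ 586.1308 -241.5893]
rack [526.4  -6.1] [ 56.2 108.4] 82.3 [471.74384  -38.799706] [581.77405   27.910625]
lips [570.4 337.6] [ 12.9 143.2] 0.6 [564.61926 265.94995] [577.54065 409.19284]
lips [508.4 336.1] [138.2  10.7] 89.5 [502.44565 267.04184] [514.2576  405.25763]
```

Call:
{"name": "step_arm", "arguments": {"increments": [1, -0.021, -0.181, -0.055, 0, 1, -0.021, -0.181, -0.055, 0, 1, -0.021, -0.181, -0.055, 0, 1, -0.021, -0.181, -0.055, 0, 1, -0.021, -0.181, -0.055, 0, 1, -0.021, -0.181, -0.055, 0, 1, 0, 0, 0, 0, 1, 0, 0, -0.09, 0, 1, 0, 0, -0.09, 0, 1, 0, 0, -0.09, 0, 1, 0, 0, 0, 0, -1, 0, 0, 0, 0, -1, 0, 0, 0, 0, -1, 0, 0, 0, 0, -1, 0, 0, 0, 0, -1, 0, 0, 0, 0]}}

```text
clock: 3.5
eef_pos: [535.6, -293.5, 14.4]
orientation: [-179.5, -0.0, 64.3]
contact_force: [-16.3, 5.5, 8.6]
grip_width: 58.5
gripper_force: 63.0
```

Call:
{"name": "step_arm", "arguments": {"increments": [-1, 0, 0, 0.1, 0, -1, 0, 0, 0.15, 0, -1, 0, 0, 0.15, 0, -1, -0.01, 0.16, 0, 0.067, -1, -0.01, 0.16, 0, 0.067, -1, -0.01, 0.16, 0, 0.067, -1, -0.01, 0.16, 0, 0.067, -1, -0.01, 0.16, 0, 0.067, -1, -0.01, 0.16, 0, 0.067, -1, 0, 0, 0, 0, -1, 0, 0, 0, 0]}}

```text
clock: 4.6
eef_pos: [526.2, -54.1, 115.0]
orientation: [179.9, -0.0, 82.5]
contact_force: [0.0, -0.7, -0.4]
grip_width: 58.5
gripper_force: 64.4
```

```bash
cat >> h.py <<'E'
def lidcloud(c,x0,x1,y0,y1,z0,z1):
    P=cloud(c); m=(P[...,0]>x0)&(P[...,0]<x1)&(P[...,1]>y0)&(P[...,1]<y1)&(P[...,2]>z0)&(P[...,2]<z1)
    return P,m
E
python3 - <<'E'
from h import *
s=env.state(); print(s["eef_pos"].round(1),s["orientation"].round(1),s["contact_force"].round(1),s["grip_width"])
c=cam("scene"); P=cloud(c)
hsv=cv2.cvtColor(c["img"],cv2.COLOR_BGR2HSV)
p=cv2.convertScaleAbs(c["img"][90:290,120:420],alpha=1.6)
cv2.imwrite("pics/g1.png",cv2.resize(p,None,fx=2.5,fy=2.5))
E
```

```text
[526.2 -54.1 115. ] [179.9  -0.   82.5] [ 0.  -0.7 -0.4] 58.506838004321764
```

View pics/g1.png

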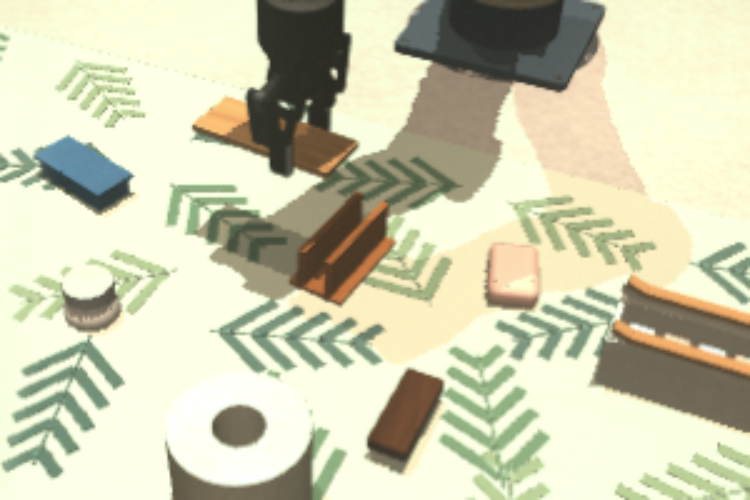

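```bash
cat >> h.py <<'E'
def lidpts(c,tcp,wood=True):
    P=cloud(c); hsv=cv2.cvtColor(c["img"],cv2.COLOR_BGR2HSV)
    m=(hsv[...,0]<28)&(hsv[...,1]>70)&(np.abs(P[...,0]-tcp[0])<160)&(np.abs(P[...,1]-tcp[1])<160)&(P[...,2]>55)
    return P[m]
def axes(Q,tcp,psi):
    a=np.radians(psi); u=np.array([np.cos(a),np.sin(a)]); d=Q-tcp
    return d[:,:2]@u, d[:,:2]@np.array([-u[1],u[0]]), d[:,2]
E
python3 - <<'E'
from h import *
s=env.state(); t=s["eef_pos"]
for n in("top","scene"):
    Q=lidpts(cam(n),t); a,b,z=axes(Q,t,82.4); k=(np.abs(b)<35)
    a,b,z=a[k],b[k],z[k]; print(n,len(a),np.percentile(a,[0,1,99,100]).round(1),np.percentile(b,[1,99]).round(1))
    for lo in range(-110,60,20):
        q=(a>=lo)&(a<lo+20)
        if q.sum()>5: print(lo,q.sum(),np.median(z[q]).round(1))
E
```

```text
top 75 [36.3 36.4 52.7 54.8] [-29.4  26.5]
30 73 21.7
scene 777 [-103.2 -101.6   47.9   53.7] [-32.5  28.9]
-110 75 19.6
-90 123 19.6
-70 84 19.3
-50 42 18.9
-30 41 19.1
-10 80 19.1
10 165 19.4
30 163 19.8
```

Call:
{"name": "step_arm", "arguments": {"increments": [-1, 0, 0.02, -0.1, 0, -1, 0, 0, -0.1, 0, -1, 0, 0, -0.08, 0, -1, 0, 0, -0.012, 0, -1, 0, 0, -0.012, 0, -1, 0, 0, -0.012, 0, -1, 0, 0, -0.012, 0, -1, 0, 0, -0.012, 0, -1, 0, 0, -0.012, 0, -1, 0, 0, 0, 0]}}

```text
clock: 5.75
eef_pos: [526.3, -51.7, 27.7]
orientation: [179.8, 0.0, 82.3]
contact_force: [-4.0, -3.2, 15.4]
grip_width: 58.3
gripper_force: 70.4
```

```bash
cat >> h.py <<'E'
def profile(psi,names=("scene",),zmin=None):
    s=env.state(); t=s["eef_pos"]; print(t.round(1),s["contact_force"].round(1),s["torque"].round(2),round(s["grip_width"],1))
    for n in names:
        c=cam(n); P=cloud(c); hsv=cv2.cvtColor(c["img"],cv2.COLOR_BGR2HSV)
        m=(hsv[...,0]<28)&(hsv[...,1]>70)&(np.abs(P-t)[...,:2].max(-1)<160)&(P[...,2]>3)&(P[...,2]<260)
        a,b,z=axes(P[m],t,psi); k=np.abs(b)<36; a,b,z=a[k],b[k],z[k]
        for lo in range(-120,120,15):
            q=(a>=lo)&(a<lo+15)
            if q.sum()>8: print(n,lo,q.sum(),"z rel",np.percentile(z[q],[5,50,95]).round(1))
E
python3 -c "
from h import *
profile(82.4)"
```

```text
[526.3 -51.7  27.7] [-4.  -3.2 15.4] [-0.4   0.79  0.16] 58.3
scene -105 47 z rel [-5.9 -2.8 -0.8]
scene -90 72 z rel [-3.5  0.3  3.3]
scene -75 63 z rel [0.6 4.  5.8]
scene -60 45 z rel [2.4 8.  9.7]
scene -45 26 z rel [ 6.2 10.7 12.8]
scene -30 27 z rel [ 8.9 14.1 17.5]
scene -15 32 z rel [16.6 19.8 22.2]
scene 0 80 z rel [20.9 23.5 53. ]
scene 15 98 z rel [22.2 26.9 36.3]
scene 30 264 z rel [-22.2  11.6 192.4]
scene 45 59 z rel [18.4 28.7 33.4]
scene 60 295 z rel [-24.1  -3.1  21. ]
scene 75 18 z rel [-24.6 -23.3 -21.3]
```

Call:
{"name": "step_arm", "arguments": {"increments": [-1, 0, 0, -0.008, 0, -1, 0, 0, -0.006, 0, -1, 0, 0, 0, 0]}}

```text
clock: 6.1
eef_pos: [526.4, -51.6, 24.4]
orientation: [179.8, 0.0, 82.3]
contact_force: [-5.1, -4.0, 17.8]
grip_width: 58.7
gripper_force: 73.1
```

```bash
python3 -c "
from h import *
profile(82.4)" | head -9
```

```text
[526.4 -51.6  24.4] [-5.1 -4.  17.8] [-0.19  0.89  0.18] 58.7
scene -105 26 z rel [-13.9 -11.3  -9.1]
scene -90 72 z rel [-11.5  -7.   -4.1]
scene -75 63 z rel [-7.6 -2.9  0.8]
scene -60 39 z rel [-1.1  3.5  6.2]
scene -45 31 z rel [ 2.   7.5 11.4]
scene -30 23 z rel [ 8.1 12.8 14.9]
scene -15 30 z rel [16.8 20.3 21.9]
scene 0 78 z rel [21.5 25.6 54.5]
```

Call:
{"name": "step_arm", "arguments": {"increments": [-1, 0, 0, 0.08, 0, -1, 0, 0, 0.16, 0, -1, 0.058, 0.008, 0, -0.182, -1, 0.058, 0.008, 0, -0.182, -1, 0.058, 0.008, 0, -0.182, -1, 0.058, 0.008, 0, -0.182, -1, 0.058, 0.008, 0, -0.182, -1, 0.058, 0.008, 0, -0.182, -1, 0.058, 0.008, 0, -0.182, -1, 0.058, 0.008, 0, -0.182, -1, 0.058, 0.008, 0, -0.182, -1, 0.058, 0.008, 0, -0.182, -1, 0.058, 0.008, 0, -0.182, -1, 0, 0, -0.1, 0, -1, 0, 0, -0.1, 0, -1, 0, 0, 0, 0]}}

```text
clock: 7.75
eef_pos: [683.6, -27.0, 29.9]
orientation: [-180.0, 0.2, -7.6]
contact_force: [-0.5, -0.3, -1.3]
grip_width: 58.5
gripper_force: 70.9
```

```bash
python3 -c "
from h import *
profile(-7.7,('top',))
c=cam('scene')
p=cv2.convertScaleAbs(c['img'][90:290,120:420],alpha=1.6)
cv2.imwrite('pics/g2.png',cv2.resize(p,None,fx=2.5,fy=2.5))
"
```

```text
[683.6 -27.   29.9] [-0.5 -0.3 -1.3] [ 0.07 -0.03  0.01] 58.5
top -120 156 z rel [-26.4 -22.6  22.2]
top -105 101 z rel [-24.8  -5.3  18.3]
top -90 124 z rel [-5.3 -1.6  2.1]
top -75 102 z rel [-0.5  3.   6.8]
top -60 75 z rel [ 4.   7.8 10.9]
top -45 45 z rel [ 9.6 12.3 14.7]
```

View pics/g2.png

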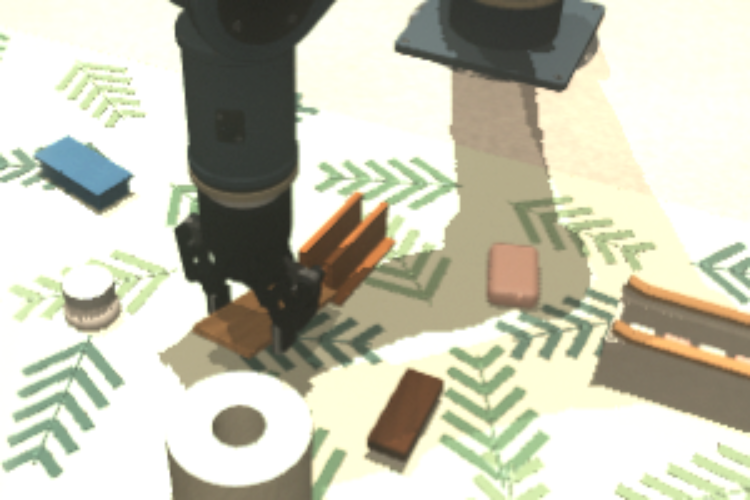

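Call:
{"name": "step_arm", "arguments": {"increments": [-1, -0.02, 0.0027, 0, 0, -1, -0.02, 0.0027, 0.012, 0, -1, -0.02, 0.0027, 0.032, 0, -1, -0.018, 0.0025, 0.032, 0, -1, -0.02, 0.0027, 0.03, 0, -1, -0.021, 0.0028, 0.028, 0, -1, -0.024, 0.0033, 0.027, 0, -1, -0.026, 0.0036, 0.024, 0, -1, 0, 0, 0, 0]}}

```text
clock: 8.75
eef_pos: [645.2, -22.7, 81.7]
orientation: [-180.0, -0.4, -7.7]
contact_force: [5.4, -1.0, 1.7]
grip_width: 58.5
gripper_force: 69.4
```

```bash
python3 -c "
from h import *
profile(-7.7,('top','scene'))
"
```

```text
[645.2 -22.7  81.7] [ 5.4 -1.   1.7] [-0.28 -1.59  0.03] 58.5
top -120 97 z rel [-77.8 -74.8 -29.9]
top -105 70 z rel [-77.2 -73.2 -30.1]
top -90 48 z rel [-77.7 -60.4 -30.5]
top -75 22 z rel [-78.  -73.6 -33. ]
scene -120 65 z rel [-78.2 -58.6 -33.4]
scene -105 73 z rel [-78.  -58.1 -32.4]
scene -90 67 z rel [-78.2 -54.  -33.2]
scene -75 95 z rel [-78.3 -70.2 -33.4]
scene -60 11 z rel [-51.7 -44.2 -37. ]
scene -45 14 z rel [-36.7 -28.6 -18.8]
scene -30 10 z rel [-21.8 -14.1  -9. ]
scene 15 15 z rel [28.2 35.7 44.8]
scene 30 107 z rel [48.1 53.5 56.5]
```

Call:
{"name": "step_arm", "arguments": {"increments": [-1, -0.023, 0.0031, 0.017, 0, -1, -0.023, 0.0031, 0.017, 0, -1, -0.025, 0.0034, 0.0135, 0, -1, -0.025, 0.0034, 0.0135, 0, -1, -0.027, 0.0036, 0.0095, 0, -1, -0.027, 0.0036, 0.0095, 0, -1, -0.021, 0.0029, 0.005, 0, -1, -0.021, 0.0029, 0.005, 0, -1, 0, 0, 0, 0]}}

```text
clock: 9.75
eef_pos: [597.0, -16.3, 103.5]
orientation: [-180.0, -0.4, -7.7]
contact_force: [5.6, -0.4, 2.3]
grip_width: 58.2
gripper_force: 64.4
```

```bash
python3 -c "
from h import *
profile(-7.7,('scene',))
c=cam('scene')
p=cv2.convertScaleAbs(c['img'][60:260,150:350],alpha=1.6)
cv2.imwrite('pics/g3.png',cv2.resize(p,None,fx=3,fy=3))
"
```

```text
[597.  -16.3 103.5] [ 5.6 -0.4  2.3] [-0.3  -1.66  0.02] 58.2
scene -120 87 z rel [-99.1 -79.5 -54.6]
scene -105 88 z rel [-99.2 -80.5 -54.9]
scene -90 80 z rel [-99.9 -81.9 -55.7]
scene -75 68 z rel [-100.   -80.   -54.2]
scene -60 72 z rel [-99.4 -80.3 -54.9]
scene -45 71 z rel [-99.9 -80.4 -54.5]
scene -30 91 z rel [-100.   -98.   -78.9]
scene -15 35 z rel [-73.1 -51.2 -22.4]
scene 0 38 z rel [-29.7  -4.5  43.2]
scene 15 113 z rel [37.3 69.5 71.7]
```

View pics/g3.png

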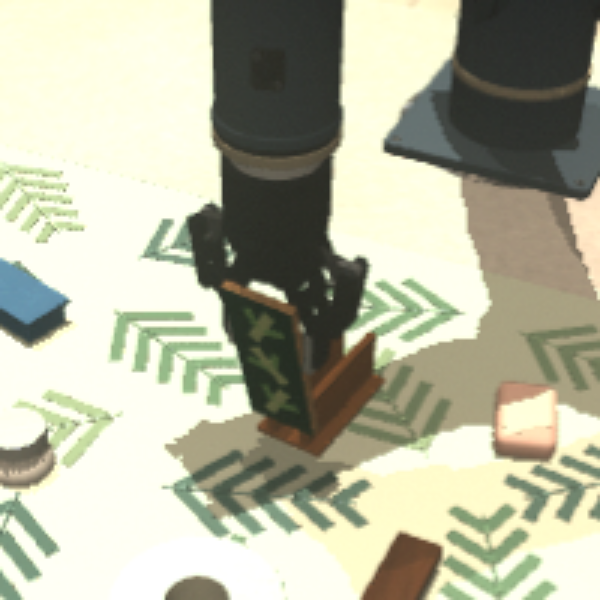

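Call:
{"name": "step_arm", "arguments": {"increments": [-1, -0.021, 0.0028, 0, 0, -1, -0.021, 0.0028, 0, 0, -1, -0.021, 0.0028, 0, 0, -1, -0.021, 0.0028, 0, 0, -1, -0.021, 0.0028, 0, 0, -1, -0.021, 0.0028, 0, 0, -1, -0.021, 0.0028, 0, 0, -1, -0.021, 0.0028, 0, 0, -1, 0, 0, 0, 0]}}

```text
clock: 10.75
eef_pos: [551.8, -9.9, 101.0]
orientation: [-180.0, 0.1, -7.7]
contact_force: [0.3, -0.3, -0.2]
grip_width: -0.1
gripper_force: 0.0
```

```bash
cat >> h.py <<'E'
def green(psi,n="scene",lo=-120,hi=120,st=12):
    s=env.state(); t=s["eef_pos"]; print(t.round(1),s["contact_force"].round(1),s["torque"].round(2),round(s["grip_width"],1))
    c=cam(n); P=cloud(c); I=c["img"].astype(int)
    hsv=cv2.cvtColor(c["img"],cv2.COLOR_BGR2HSV)
    m=(hsv[...,0]>35)&(hsv[...,0]<95)&(hsv[...,1]>50)&(hsv[...,2]<110)&(np.abs(P-t)[...,:2].max(-1)<130)&(P[...,2]>8)&(P[...,2]<260)
    a,b,z=axes(P[m],t,psi); k=np.abs(b)<36; a,z=a[k],z[k]
    print("n",len(a))
    for l in range(-110,90,st):
        q=(z>=l)&(z<l+st)
        if q.sum()>6: print("z",l+st/2,q.sum(),"a",np.percentile(a[q],[5,50,95]).round(1))
    if len(a)>20:
        d=np.c_[a,z]-np.median(np.c_[a,z],0); d=d[np.linalg.norm(d,axis=1)<100]; w=np.linalg.svd(d,full_matrices=False)[2][0]; print("angle of lid line",np.degrees(np.arctan2(w[1],w[0])).round(1)%180)
E
python3 -c "
from h import *
green(-7.7)
"
```

```text
[551.8  -9.9 101. ] [ 0.3 -0.3 -0.2] [ 0.   -0.02 -0.  ] -0.1
n 14
```

```bash
python3 -c "
from h import *
c=cam('scene')
p=cv2.convertScaleAbs(c['img'][60:260,150:350],alpha=1.6)
cv2.imwrite('pics/g4.png',cv2.resize(p,None,fx=3,fy=3))
"
```

```text
(no output)
```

View pics/g4.png

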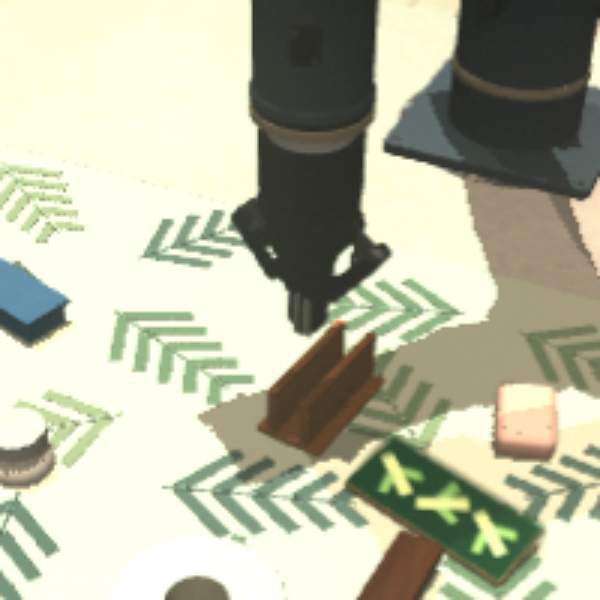

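```bash
python3 - <<'E'
from h import *
for n in("top","scene"):
    c=cam(n); P=cloud(c); hsv=cv2.cvtColor(c["img"],cv2.COLOR_BGR2HSV)
    if n=="top": cv2.imwrite("pics/t2.png",cv2.resize(cv2.convertScaleAbs(c["img"][110:270,150:310],alpha=1.7),None,fx=3.7,fy=3.7))
    m=((P[...,2]>4)&(P[...,2]<60)&(P[...,0]>590)&(P[...,0]<760)&(P[...,1]>-60)&(P[...,1]<190))
    g=m&(hsv[...,0]>30)&(hsv[...,0]<95)&(hsv[...,1]>60)
    b=m&(((hsv[...,0]<20)|(hsv[...,0]>170))&(hsv[...,1]>80)&(hsv[...,2]<75))
    for nm,k in(("green",g),("brown",b),("all",m)):
        k=cv2.morphologyEx(k.astype(np.uint8),cv2.MORPH_OPEN,np.ones((3,3),np.uint8))
        num,l,st,ce=cv2.connectedComponentsWithStats(k)
        if num<2: continue
        q=P[l==1+np.argmax(st[1:,4])]
        r=cv2.minAreaRect(q[:,:2].astype(np.float32)); A=np.c_[q[:,:2]-q[:,:2].mean(0),np.ones(len(q))]
        w=np.linalg.lstsq(A,q[:,2],rcond=None)[0]
        print(n,nm,len(q),np.round(r[0],1),np.round(r[1],1),round(r[2],1),"z@mean",w[2].round(1),"slope",w[:2].round(3),np.percentile(q[:,2],[2,50,98]).round(1))
s=env.state();print(s["clock"],s["joint_pos"].round(0))
E
```

```text
top green 441 [617.  137.1] [117.7  33.1] 71.5 z@mean 8.5 slope [-0.008 -0.001] [ 5.   8.5 12.3]
top all 913 [620.  133.9] [112.3  60.4] 89.2 z@mean 8.5 slope [-0.002  0.   ] [ 4.9  8.4 12.4]
scene green 624 [602.1 129.3] [142.9  55. ] 70.4 z@mean 6.6 slope [-0. -0.] [4.4 6.5 9.1]
scene brown 512 [700.9 127.8] [35.1 88. ] 86.8 z@mean 25.9 slope [-0.002 -0.013] [23.4 25.9 28.6]
scene all 1345 [668.1 123. ] [155.7 134. ] 0.1 z@mean 15.2 slope [ 0.154 -0.04 ] [ 4.5  8.4 28.1]
10.95 [-33.  41.  48. 111. -42.  48. -59.]
```

View pics/t2.png

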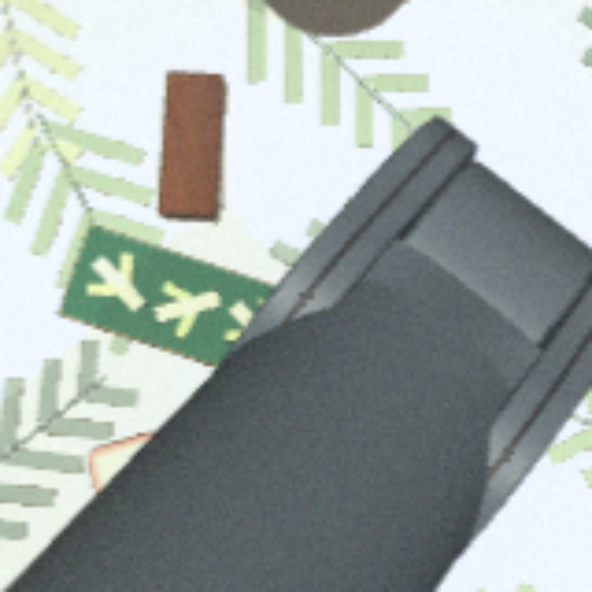

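Call:
{"name": "step_arm", "arguments": {"increments": [0.6, 0, 0, 0.08, 0.1738, 0.6, 0, -0.06, 0, 0.1738, 0.6, 0, -0.06, 0, 0.1738, 0.6, 0, -0.06, 0, 0.1738, 0.6, 0, -0.06, 0, 0.1738, 0.6, 0, -0.06, 0, 0.1738, 0.6, 0, -0.06, 0, 0.1738, 0.6, 0, -0.06, 0, 0.1738, 0.6, 0, -0.06, 0, 0.1738, 0.6, 0, 0, 0, 0.1738, 0.6, 0, 0, 0, 0]}}

```text
clock: 12.05
eef_pos: [552.9, -131.1, 121.1]
orientation: [180.0, -0.0, 70.6]
contact_force: [0.2, 0.5, 0.4]
grip_width: 68.5
gripper_force: 0.0
```

```bash
cat >> h.py <<'E'
def lidtop(n,z,u,r=110):
    """lid outline (green face plus leaves) on plane z near xy u"""
    c=cam(n); P=cloud(c); hsv=cv2.cvtColor(c["img"],cv2.COLOR_BGR2HSV)
    m=(hsv[...,0]>30)&(hsv[...,0]<95)&(hsv[...,1]>70)&(np.linalg.norm(P[...,:2]-u,axis=-1)<r)&(P[...,2]>z-5)
    m=cv2.morphologyEx(m.astype(np.uint8),cv2.MORPH_OPEN,np.ones((3,3),np.uint8))
    cs,_=cv2.findContours(m,cv2.RETR_EXTERNAL,cv2.CHAIN_APPROX_NONE); q=max(cs,key=cv2.contourArea).reshape(-1,2)
    w=onplane(c,q,z)[:,:2].astype(np.float32); r=cv2.minAreaRect(w); print(n,np.round(r[0],1),np.round(r[1],1),round(r[2],1)); return w
E
python3 - <<'E'
from h import *
s=env.state(); print(s["eef_pos"].round(1),s["orientation"].round(1),s["grip_width"])
lidtop("top",8,(601,130)); lidtop("scene",8,(601,130))
E
```

```text
[ 552.9 -131.1  121.1] [180.   -0.   70.6] 68.48630588840795
top [601.6 128.2] [144.7  56. ] 71.2
scene [601.8 131.2] [146.7  58.3] 71.2
```

Call:
{"name": "step_arm", "arguments": {"increments": [0.75, 0.0248, 0.167, -0.04, 0.0133, 0.75, 0.0248, 0.167, -0.04, 0, 0.75, 0.0248, 0.167, -0.04, 0, 0.75, 0.0248, 0.167, -0.04, 0, 0.75, 0.0248, 0.167, -0.04, 0, 0.75, 0, 0, -0.09, 0, 0.75, 0, 0, -0.09, 0, 0.75, 0, 0, -0.04, 0, 0.75, 0, 0, -0.02, 0, 0.75, 0, 0, 0, 0]}}

```text
clock: 13.15
eef_pos: [583.8, 78.3, 10.9]
orientation: [-180.0, 0.0, 71.1]
contact_force: [0.2, 0.1, -0.1]
grip_width: 74.9
gripper_force: 0.0
```

Now slowly down, feeling for the table.

Call:
{"name": "step_arm", "arguments": {"increments": [0.6, 0, 0, -0.016, 0, 0.6, 0, 0, -0.016, 0, 0.6, 0, 0, -0.012, 0, 0.6, 0, 0, 0, 0]}}

```text
clock: 13.55
eef_pos: [583.8, 78.5, -0.1]
orientation: [-180.0, -0.0, 71.1]
contact_force: [0.3, -0.0, 0.5]
grip_width: 68.1
gripper_force: 0.0
```

Call:
{"name": "step_arm", "arguments": {"increments": [0.6, 0, 0, -0.008, 0, 0.6, 0, 0, -0.008, 0, 0.6, 0, 0, 0, 0]}}

```text
clock: 13.85
eef_pos: [583.7, 78.6, -4.2]
orientation: [-180.0, 0.0, 71.1]
contact_force: [-1.0, 0.1, -0.1]
grip_width: 68.6
gripper_force: 0.0
```

Call:
{"name": "step_arm", "arguments": {"increments": [0.6, 0, 0, -0.008, 0, 0.6, 0, 0, 0, 0, -1, 0, 0, 0, 0, -1, 0, 0, 0, 0, -1, 0, 0, 0, 0, -1, 0, 0, 0, 0]}}

```text
clock: 14.45
eef_pos: [585.1, 78.5, -4.4]
orientation: [179.9, -0.1, 71.1]
contact_force: [-1.4, -0.3, 16.4]
grip_width: 57.8
gripper_force: 70.5
```

Call:
{"name": "step_arm", "arguments": {"increments": [-1, 0, 0, 0.04, 0, -1, 0, 0, 0.14, 0, -1, 0, 0, 0.14, 0, -1, -0.045, 0.012, 0, 0.105, -1, -0.045, 0.012, 0, 0.105, -1, -0.045, 0.012, 0, 0.105, -1, -0.045, 0.012, 0, 0.105, -1, 0, 0.012, 0, 0, -1, 0, 0, 0, 0]}}

```text
clock: 15.35
eef_pos: [539.3, 94.1, 74.4]
orientation: [180.0, -0.0, 89.9]
contact_force: [0.7, 0.6, -0.7]
grip_width: 57.9
gripper_force: 64.9
```

```bash
python3 - <<'E'
from h import *
s=env.state(); t=s["eef_pos"]; print(t.round(1),s["orientation"].round(2),s["contact_force"].round(1))
for n in("top","scene"):
    c=cam(n); P=cloud(c); hsv=cv2.cvtColor(c["img"],cv2.COLOR_BGR2HSV)
    m=(hsv[...,0]>30)&(hsv[...,0]<95)&(hsv[...,1]>60)&(np.abs(P[...,0]-t[0])<45)&(P[...,1]>t[1]-40)&(P[...,1]<t[1]+140)&(P[...,2]>40)
    q=P[m]; 
    if len(q)<30: print(n,len(q)); continue
    mu=q.mean(0); A=np.c_[q[:,:2]-mu[:2],np.ones(len(q))]; w=np.linalg.lstsq(A,q[:,2],rcond=None)[0]
    print(n,len(q),mu.round(1),"slope",w[:2].round(3))
    zt=w[2]; cs,_=cv2.findContours(m.astype(np.uint8),cv2.RETR_EXTERNAL,cv2.CHAIN_APPROX_NONE)
    k=max(cs,key=cv2.contourArea).reshape(-1,2); W=onplane(c,k,zt)[:,:2].astype(np.float32); r=cv2.minAreaRect(W); print(r,W.min(0),W.max(0),"z at tcp y",w[2]+w[1]*(t[1]-mu[1]), "front z",w[2]+w[1]*(t[1]+130-mu[1]))
E
```

```text
[539.3  94.1  74.4] [ 1.7997e+02 -3.0000e-02  8.9940e+01] [ 0.7  0.6 -0.7]
top 0
scene 872 [540.1 160.2  85.3] slope [ 0.044 -0.019]
((539.3876953125, 157.05926513671875), (58.73088073730469, 129.20510864257812), 0.4344545304775238) [510.4643    92.258316] [569.1338  221.71356] z at tcp y 86.59937705045478 front z 84.13613548698711
```

Call:
{"name": "step_arm", "arguments": {"increments": [-1, 0, 0, -0.06, 0, -1, 0, 0, -0.048, 0, -1, 0, 0, 0, 0]}}

```text
clock: 15.75
eef_pos: [538.2, 93.2, 45.4]
orientation: [-179.8, 0.0, 90.0]
contact_force: [-0.4, 0.8, -1.1]
grip_width: 58.3
gripper_force: 64.9
```

```bash
cat >> h.py <<'E'
def look(n="scene"):
    s=env.state(); t=s["eef_pos"]; print(t.round(1),s["contact_force"].round(1))
    c=cam(n); P=cloud(c); hsv=cv2.cvtColor(c["img"],cv2.COLOR_BGR2HSV)
    w=((hsv[...,0]<28)&(hsv[...,1]>60)&(P[...,0]>490)&(P[...,0]<590)&(P[...,1]>255)&(P[...,1]<425)&(P[...,2]>58)&(P[...,2]<75)).astype(np.uint8)
    cs,_=cv2.findContours(w,cv2.RETR_EXTERNAL,cv2.CHAIN_APPROX_NONE)
    for q in sorted(cs,key=cv2.contourArea)[::-1][:2]:
        W=onplane(c,q.reshape(-1,2),65)[:,:2].astype(np.float32); print("lip",[np.round(x,1) for x in cv2.minAreaRect(W)])
    m=(hsv[...,0]>30)&(hsv[...,0]<95)&(hsv[...,1]>60)&(np.abs(P[...,0]-540)<45)&(P[...,1]>50)&(P[...,1]<415)&(P[...,2]>40)&(P[...,2]<70)
    q=P[m]; mu=q.mean(0); A=np.c_[q[:,:2]-mu[:2],np.ones(len(q))]; f=np.linalg.lstsq(A,q[:,2],rcond=None)[0]
    cs,_=cv2.findContours(m.astype(np.uint8),cv2.RETR_EXTERNAL,cv2.CHAIN_APPROX_NONE)
    k=max(cs,key=cv2.contourArea).reshape(-1,2); W=onplane(c,k,f[2])[:,:2].astype(np.float32)
    print("lid",len(q),mu.round(1),"slope",f[:2].round(3),[np.round(x,1) for x in cv2.minAreaRect(W)],W.min(0),W.max(0))
E
python3 -c "
from h import *
look()"
```

```text
[538.2  93.2  45.4] [-0.4  0.8 -1.1]
lip [array([574.8, 340.2]), array([146. ,  22.7]), np.float64(88.7)]
lip [array([511.7, 340.1]), array([145.9,  23.4]), np.float64(88.1)]
lid 886 [538.2 160.5  56.1] slope [ 0.004 -0.008] [array([537.2, 158.3]), array([ 59.6, 128.2]), np.float64(0.3)] [507.67175   94.026634] [567.21655 222.38576]
```

Call:
{"name": "step_arm", "arguments": {"increments": [-1, 0.006, 0.1, 0.002, 0, -1, 0, 0.04, 0, 0, -1, 0, 0.04, 0, 0, -1, 0, 0.04, 0, 0, -1, 0, 0.04, 0, 0, -1, 0, 0, 0, 0]}}

```text
clock: 16.4
eef_pos: [540.3, 160.3, 47.5]
orientation: [-180.0, -0.0, 90.2]
contact_force: [0.1, 0.7, -1.7]
grip_width: 58.0
gripper_force: 64.8
```

Call:
{"name": "step_arm", "arguments": {"increments": [-1, 0, 0.04, 0, 0, -1, 0, 0.04, 0, 0, -1, 0, 0.04, 0, 0, -1, 0, 0.04, 0, 0, -1, 0, 0, 0, 0]}}

```text
clock: 16.9
eef_pos: [540.2, 200.9, 47.4]
orientation: [-180.0, -0.1, 90.2]
contact_force: [-0.2, 1.1, -1.8]
grip_width: 58.0
gripper_force: 64.8
```

```bash
python3 -c "
from h import *
look()
c=cam('scene')
cv2.imwrite('pics/g5.png',cv2.resize(cv2.convertScaleAbs(c['img'][140:280,280:460],alpha=1.6),None,fx=4,fy=4,interpolation=cv2.INTER_CUBIC))"
```

```text
[540.2 200.9  47.4] [-0.2  1.1 -1.8]
lip [array([575.3, 340.1]), array([146.,  24.]), np.float64(87.9)]
lip [array([511.6, 340.1]), array([145.9,  23. ]), np.float64(88.1)]
lid 735 [537.4 266.4  57.6] slope [ 0.005 -0.008] [array([539.9, 270.2]), array([ 57.2, 120.2]), np.float64(0.6)] [511.30698 209.86635] [568.64215 330.34314]
```

View pics/g5.png

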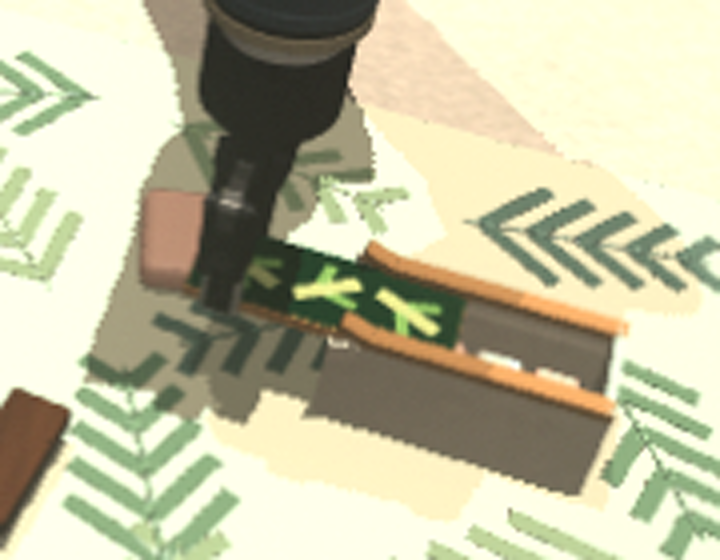

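Call:
{"name": "step_arm", "arguments": {"increments": [-1, 0, 0.04, 0, 0, -1, 0, 0.04, 0, 0, -1, 0, 0.04, 0, 0, -1, 0, 0.024, 0, 0, -1, 0, 0, 0, 0]}}

```text
clock: 17.5
eef_pos: [540.1, 236.3, 47.3]
orientation: [-180.0, -0.0, 90.2]
contact_force: [-0.5, 1.0, -3.8]
grip_width: 57.9
gripper_force: 64.6
```

Call:
{"name": "step_arm", "arguments": {"increments": [0.65, 0, 0, 0, 0, 0.65, 0, 0, 0, 0, 0.65, 0, 0, 0, 0, 0.65, 0, 0, 0.16, 0, 0.65, 0, 0, 0.12, 0, -1, 0, -0.1, 0, 0, -1, 0, -0.1, 0, 0, -1, 0, 0, 0, 0, -1, 0, 0, 0, 0, -1, 0, 0, 0, 0]}}

```text
clock: 18.5
eef_pos: [540.4, 185.3, 117.5]
orientation: [-180.0, -0.0, 90.1]
contact_force: [0.3, -0.1, -0.5]
grip_width: 0.2
gripper_force: 0.0
```

```bash
python3 -c "
from h import *
look(); print(env.state()['grip_width'])"
```

```text
[540.4 185.3 117.5] [ 0.3 -0.1 -0.5]
lip [array([575.6, 340.1]), array([146. ,  24.4]), np.float64(88.7)]
lip [array([512. , 340.1]), array([145.9,  23.9]), np.float64(88.1)]
lid 881 [535.8 285.   54.4] slope [ 0.009 -0.001] [array([540.3, 289.6]), array([ 57.5, 147.9]), np.float64(1.1)] [511.33545 216.02728] [569.9976  363.51752]
0.34328343824394864
```

Call:
{"name": "step_arm", "arguments": {"increments": [-1, 0, 0, -0.14, 0, -1, 0, 0, -0.14, 0, -1, 0, 0.04, 0, 0, -1, 0, 0.04, 0, 0, -1, 0, 0.04, 0, 0, -1, 0, 0.04, 0, 0, -1, 0, 0.032, 0, 0, -1, 0, 0, 0, 0]}}

```text
clock: 19.35
eef_pos: [540.5, 234.8, 48.2]
orientation: [179.9, -0.1, 90.2]
contact_force: [0.5, -0.5, 0.7]
grip_width: 0.1
gripper_force: 0.0
```

```bash
python3 -c "
from h import *
look()"
```

```text
[540.5 234.8  48.2] [ 0.5 -0.5  0.7]
lip [array([574.9, 340.1]), array([146. ,  22.5]), np.float64(88.4)]
lip [array([511.8, 339.7]), array([146.7,  23.5]), np.float64(88.1)]
lid 818 [533.3 322.7  54.5] slope [0.025 0.008] [array([538.6, 323.4]), array([ 55.3, 149.3]), np.float64(1.1)] [511.473   248.48955] [567.4481  397.95056]
```

Call:
{"name": "step_arm", "arguments": {"increments": [-1, 0, 0.012, 0, 0, -1, 0, 0.012, 0, 0, -1, 0, 0.006, 0, 0, -1, 0, 0.004, 0, 0, -1, 0, 0, 0, 0]}}

```text
clock: 19.9
eef_pos: [540.4, 241.1, 47.5]
orientation: [-180.0, -0.0, 90.0]
contact_force: [-0.5, -0.2, -0.5]
grip_width: 0.1
gripper_force: 0.0
```

Call:
{"name": "step_arm", "arguments": {"increments": [-1, 0, 0.008, 0, 0, -1, 0, 0.008, 0, 0, -1, 0, 0, 0, 0]}}

```text
clock: 20.2
eef_pos: [540.4, 245.5, 47.5]
orientation: [180.0, -0.0, 90.1]
contact_force: [0.3, -0.1, 0.0]
grip_width: -0.0
gripper_force: 0.0
```

Call:
{"name": "step_arm", "arguments": {"increments": [-1, 0, 0.006, 0, 0, -1, 0, 0.006, 0, 0, -1, 0, 0, 0, 0]}}

```text
clock: 20.5
eef_pos: [540.4, 246.1, 47.5]
orientation: [-180.0, 0.1, 90.0]
contact_force: [-0.5, -5.7, 3.2]
grip_width: 0.2
gripper_force: 3.1
```

```bash
python3 -c "
from h import *
look()"
```

```text
[540.4 246.1  47.5] [-0.5 -5.7  3.2]
lip [array([575.4, 340.1]), array([146. ,  23.5]), np.float64(88.4)]
lip [array([512. , 340.1]), array([145.9,  23.9]), np.float64(88.1)]
lid 807 [532.9 334.7  54.7] slope [0.03 0.01] [array([538. , 333.7]), array([ 54.9, 149.8]), np.float64(1.7)] [511.66537 259.31482] [567.6263 408.0353]
```

Call:
{"name": "step_arm", "arguments": {"increments": [-1, 0, 0.008, 0, 0, -1, 0, 0, 0, 0]}}

```text
clock: 20.75
eef_pos: [540.4, 246.2, 47.5]
orientation: [-180.0, 0.2, 89.9]
contact_force: [-0.9, -11.1, 3.7]
grip_width: 0.1
gripper_force: 5.7
```

Firm against the stop. Back off and check.

Call:
{"name": "step_arm", "arguments": {"increments": [-1, 0, -0.06, 0, 0, -1, 0, -0.14, 0, 0, -1, 0, -0.1, 0.12, 0, -1, 0, -0.1, 0.16, 0, -1, 0, -0.14, 0, 0, -1, 0, -0.14, 0, 0, -1, 0, 0, 0, 0]}}

```text
clock: 21.45
eef_pos: [540.5, 74.1, 118.5]
orientation: [179.9, 0.1, 89.6]
contact_force: [0.7, -0.7, 0.0]
grip_width: -0.1
gripper_force: 0.0
```

```bash
python3 -c "
from h import *
look()
c=cam('scene'); d=cam('top')
a=cv2.resize(c['img'][170:290,320:460],None,fx=2.8,fy=2.8,interpolation=cv2.INTER_CUBIC)
b=cv2.resize(d['img'][180:260,50:150],(390,336),interpolation=cv2.INTER_CUBIC)
cv2.imwrite('pics/g6.png',cv2.convertScaleAbs(np.hstack([a[:336],b]),alpha=1.7))"
```

```text
[540.5  74.1 118.5] [ 0.7 -0.7  0. ]
lip [array([575.8, 340.1]), array([146. ,  24.2]), np.float64(88.4)]
lip [array([512.4, 340.1]), array([145.9,  24.7]), np.float64(88.1)]
lid 887 [533.6 334.   54.7] slope [0.025 0.009] [array([540.2, 333.4]), array([ 57.5, 149.8]), np.float64(0.7)] [511.67654 258.59274] [569.7586  408.03366]
```

View pics/g6.png

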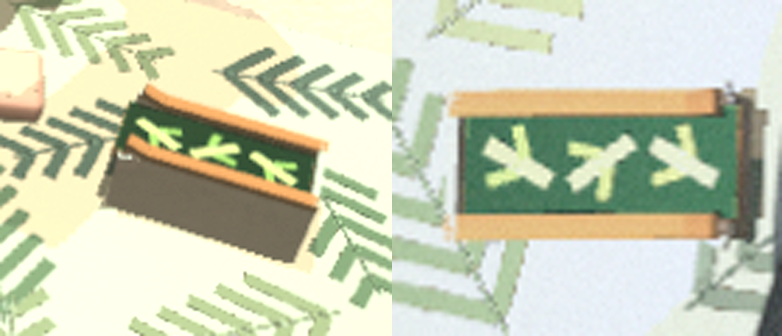

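```bash
python3 -c "
from rig import env
print(env.job_done())"
```

```text
the job is handed in; nothing more can be done
None
```

The lid is in the box grooves with its green leaf-printed face up, pushed against the far stop until the arm met 11 N. I backed the arm clear and handed the job in at about 21.5 s, with no verdict returned. On the way the lid slipped from the gripper during the turn-over; it landed flat on the table, green side up, and I picked it up from there. The nail brush stayed within about 3 mm of where it was, and the arm never went near the cream jar. I did not measure the soap bar again, but it looked unmoved in the pictures.

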